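# Make up a load for the ultrasonic cleaner on the spring scale

## Robot

A 6-joint arm with a two-finger parallel gripper is mounted at the origin on the work surface. World frame = base frame: x ahead of the robot, y to its left, z up, the work surface at z = 0. Lengths are in m, angles in rad, forces in N, time in s.
With the tool pointing down it reaches from about 0.375 to 0.9 m from the base axis. Payload 3.1 kg.
Tool frame: the origin (TCP) lies on the front face of the gripper's body, between the roots of the fingers; the fingertips stand 73 mm ahead of it and the grasp point (between the pads) lies 54 mm ahead of it (manip.finger_overhang is the distance from the TCP to the fingertips, in m); z points along the fingers, y is the direction in which the jaws open and shut (so a half turn about z gives the same grasp; the last joint's range is limited). The gripper opens to 85 mm and grips with 20 to 120 N. Pads are 22 mm wide; open, the fingers measure 114 mm over their backs; the gripper's body (76 mm by 85 mm) begins 54 mm behind the grasp point. The pads swing forward as they close: fully open they stand 13 mm farther back than shut.
Start: joints at [-1.464, 0.527, 1.433, -0, 1.181, -0.178], TCP at [0.176, -0.6, 0.304] pointing down, gripper open.
Joint ranges: [-3.08, 3.08], [-0.75, 2.2], [0.22, 2.44], [-1.43, 4.57], [0, 2.65], [-2.85, 2.85]. Speed limits (rad/s): [2.79, 2.79, 3.14, 3.14, 3.14, 3.14].

## Interface

Orientations are given as a unit quaternion [x, y, z, w].
In Python, from station import manip gives the robot as it stands.
- The arm moves only by the tool apply_moves, never from a script. Its argument "increments" is a list that holds one entry, the list of rows, each a list of 4 numbers: the shift along the tool's x, y, z in m, then the turn about the tool's z in degrees. In form: [[[dx, dy, dz, spin], ...]]. A call has 1 to 5 rows; each row shifts and turns the pose as measured when the row begins, along the tool's axes as they then stand; what a row does not reach is not made up. A row lasts 1/10 s, in which the tool goes at most 50 mm and 8.59 degrees, less where a joint would pass 70% of its speed; a pose out of reach is approached as far as the arm can. A call with a gripper value outside its range is refused whole. "fingers" is the opening, from 0 (shut) to 1 (fully open), set as the call begins (left out, the last holds). The fingers move at their own pace and stop on an object; "newtons" is the grip in N (left out, the last holds). Time passes only in rows, so rows that do not move let the fingers close. It gives the time, the measured TCP pose, the force and the opening at its end, in the units of the state.
- manip.sense(): the state, without advancing time (a new reading comes with each control period).
- manip.snapshot(name): name is "scene" or "top"; returns (picture, depth): 384x512x3 uint8, red, green, blue; 384x512 float32, m along the optical axis (not along the pixel's ray), 0 where there is no reading.
- manip.camera_model(name): a dict with "mtx" (3x3 intrinsics, pixels), "R" (3x3) and "t" (3): a world point X has camera coordinates R X + t. Camera axes: x right, y down, z forward; pixel columns grow to the right and rows downward; lengths in m; the calibration is good to about 2 mm. A picture is of the moment at which its call begins. camera_model takes no time and is no camera call.
- manip.sign_off(): hands the job in, once; it reports no verdict.
The state is a dict: "t": time; "q": joint angles; "qd": joint speeds; "tau": joint torques, N m; "tcp_pos": TCP position; "tool_rot": TCP orientation; "force": force on the tool from outside, world axes, zero at the start; "ft_torque": the same for the moment, N m; "finger_gap": opening from 0.0 (shut) to 1.0 (fully open).
Only numpy, scipy, OpenCV 4.12 (cv2) and the standard library are available. Lean on these libraries where they do the work, as an engineer would, in place of code of your own. Each camera call takes 0.05 s, during which the arm holds its last target.

## Task

Make up the next load for the ultrasonic cleaner: first see that the scale's pan lock is off, flipping its lever only if the pan is locked, then lay dirty engine parts from the drip tray on the scale's pan until the needle rests at the index marker set on the dial, no more than one division over or under. Lay the parts down gently, never slamming the scale down onto its stop; leave the parts you do not need in the tray and the other things on the bench alone.

Things in the scene. Friction and masses are not known exactly. Their poses are not given: they have to be found in the camera images.
- scale: Mechanical bench dial scale, grey, fixed to the bench. Origin on the bench under the middle of the pan; +x from the pan to the sloping round dial (away from the robot), +y to the side with the lock lever. Housing under the pan 250 x 220 mm, 68 mm high; the dial drum (188 mm across, up to 175 mm high) stands 125 to 310 mm from the origin along +x.
- pan_mid (a point): Middle of the upper face of the pan's floor, 100 mm above the bench when empty; axes as the scale's. A flat steel tray, inside 244 (x) by 264 mm (y), rim 15 mm high. When unlocked it sinks on its spring 8.2 mm per kg laid on it (1200 N/m, damped, settles in under a second), to a hard stop at 18 mm.
- needle (a joint): Angle of the dial needle, rad: 0 with the pan empty, growing clockwise as load is added, 2.356 rad per kg. The dial has 20 divisions of 0.2356 rad (100 g each), a long mark every 5; full scale 2 kg at 4.71 rad; the pan's stop is at 5.19 rad.
- index (a joint): Angle of the index marker, a small dark pointer on the dial's rim that points inwards, rad, same zero and direction as the needle: the load asked for in kg is this angle / 2.356. It is set already, between 0.95 and 1.5 kg, and stays put.
- needle_tip (a point): Tip of the needle, 66 mm from the dial's centre.
- index_tip (a point): Point of the index marker, 66 mm from the dial's centre, 0 mm from the needle tip when the needle stands at it; one division apart is 15.5 mm.
- lock (a joint): Angle of the pan-lock lever, rad: -0.65 leaning to the robot (the scale's -x) = pan LOCKED, a prop holds it up and the scale hardly reads; +0.65 leaning to the dial (+x) = pan free. Hinge axis along the scale's y, 30 mm above the bench. Top-heavy: it falls to whichever side of upright it is pushed and takes about 1 N.
- lock_knob (a point): Centre of the black ball knob (30 mm across) of the lock lever, 90 mm from the hinge on a steel rod 10 mm thick. The hinge is 165 mm to the +y side of the pan's middle and 30 mm towards the robot; the knob is 102 mm above the bench leaning, 120 mm upright; the pan's edge is 30 mm from the lever's mid-line.
- tray: Shallow aluminium drip tray, fixed, 420 mm (x) by 410 mm (y), floor 3 mm thick, rim 16 mm above the bench. Origin on the bench under its middle.
- rod_a: Steel connecting rod, about 0.55 kg (all parts vary up to 8 percent), lying flat, 181 mm long, 22 mm thick. Origin: underside, near the centre of mass; +x to the big end (ring 66 mm across centred at +45 mm, 74 mm wide over its bolt lugs); small end 36 mm across at -85 mm. Shank from x -67 to +12 mm: 20 mm wide (y), 3 to 19 mm above the underside: grip it across y at the origin or just behind.
- rod_b: Same as rod_a.
- rocker_a: Truck rocker arm, dark steel, about 0.32 kg, 118 mm long along x, standing on its hub and two end pads. Origin: underside, middle. The hub in the middle is a boss 38 mm in diameter, axis along y, 34 mm wide between its flat faces, top 38 mm above the underside: grip it across y. The arms are 18 to 20 mm wide.
- rocker_b: Same as rocker_a.
- cap_a: Bearing cap, dark steel, about 0.17 kg: a half-round arch 86 mm long along x, 22 mm wide along y, 36 mm high, standing on its two feet. Origin: level of the feet, middle. Grip it across y at the middle of the arch.
- cap_b: Same as cap_a.
- degreaser: Bystander: closed white bottle, 72 mm diameter, 190 mm high. Origin under its middle. Leave alone.
- spanner: Bystander: steel spanner 200 mm long lying on the bench. Leave alone.
- mug: Bystander: white mug, 80 mm diameter, 95 mm high. Origin under its middle. Leave alone.
Mind the look-alikes: they are no part of the job. Leave any orange or turquoise look-alike of the rod_a alone.

How it is judged:
By the outcome, as a careful person would: the job done as asked, in the order asked, and still so for the second after the job is handed in, with the robot touching nothing.
It also fails if it takes over 72 s, if anything falls off the work surface, if the arm or the gripper's body presses on something with over 40 N, if the wrist force passes 120 N, or if a joint passes its speed limit or range.

## Working session

There is one attempt and no reset: what is moved stays moved. The work goes in short steps, Python scripts to look and compute and a tool call to move; the robot and the scene stay as the last step left them, time stands still between calls to the robot, and variables do not carry over. Pictures are saved under pics/ and viewed, and the job is handed in when it is done.

Besides the shell and the picture viewer there is one more tool, called after ">>>" as a command line: name --argument value ..., lists and objects as JSON in quotes. apply_moves: Moves the arm, as the interface text tells. Its arguments: {"type":"object","properties":{"increments":{"type":"array","items":{"type":"array","items":{"type":"array","items":{"type":"number"}}}},"fingers":{"type":"number"},"newtons":{"type":"number"}},"required":["increments"]}

```bash
ls; mkdir -p pics; python3 - <<'E'
from station import manip
import cv2, numpy as np
for n in ["scene","top"]:
    im,d=manip.snapshot(n)
    np.savez(f"{n}0.npz",im=im,d=d)
    cv2.imwrite(f"pics/{n}0.png",cv2.resize(im[:,:,::-1],(800,600),interpolation=cv2.INTER_CUBIC))
    m=manip.camera_model(n); print(n,m)
print(manip.sense())
E
```

```text
pics
scene {'mtx': array([[413.80625127,   0.        , 263.9485194 ],
       [  0.        , 413.80625127, 196.40229848],
       [  0.        ,   0.        ,   1.        ]]), 'R': array([[-0.42603161,  0.90447085, -0.02072574],
       [ 0.61478725,  0.27262368, -0.74007633],
       [-0.66372714, -0.32803783, -0.67220345]]), 't': array([ 0.23932923, -0.21869163,  1.74628512])}
top {'mtx': array([[474.55215254,   0.        , 253.39203197],
       [  0.        , 474.55215254, 197.19810615],
       [  0.        ,   0.        ,   1.        ]]), 'R': array([[ 3.81983447e-04, -9.99964848e-01,  8.37598432e-03],
       [-9.88116468e-01, -1.66487466e-03, -1.53697996e-01],
       [ 1.53706538e-01, -8.21773795e-03, -9.88082370e-01]]), 't': array([-0.04074953,  0.50574802,  1.56428865])}
{'t': 0.1, 'q': array([-1.46352736e+00,  5.28395298e-01,  1.43378866e+00, -3.11791012e-05,
        1.18142875e+00, -1.78501306e-01]), 'qd': array([-0.00236012, -0.00204076, -0.00311483,  0.00077123, -0.0013031 ,
        0.00082569]), 'tau': array([ 1.50002152e-04, -4.43304348e+01, -1.78586233e+01, -2.17361221e-04,
        3.87342676e-03,  3.60492777e-06]), 'tcp_pos': array([ 0.17615033, -0.59912481,  0.30301316]), 'tool_rot': array([ 9.89807925e-01,  1.42405237e-01,  2.15581475e-05, -1.00989964e-03]), 'force': array([-0.08570371,  0.64012749,  0.31247533]), 'ft_torque': array([0.03242085, 0.01502878, 0.02350319]), 'finger_gap': 0.9978717238471229}
```

View pics/scene0.png

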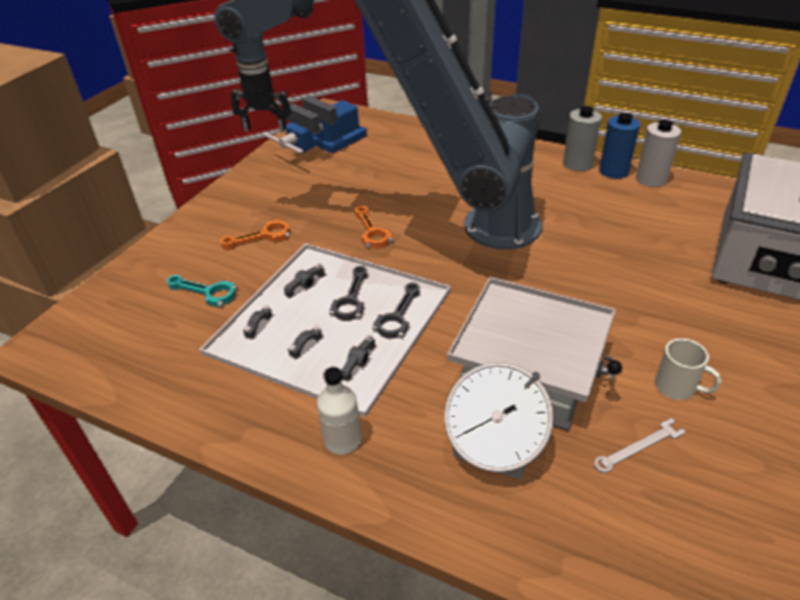

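View pics/top0.png

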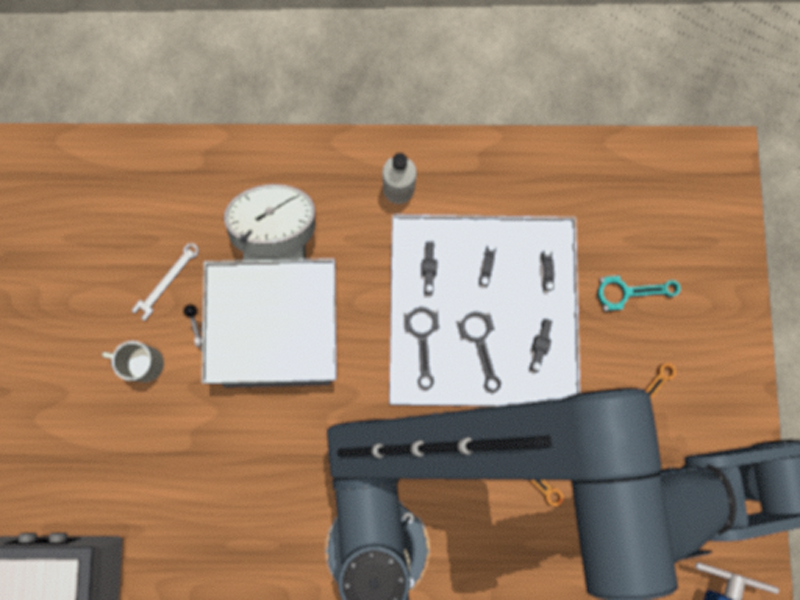

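The scene view shows the tray with 2 rods, 2 rockers and 2 caps; the orange and turquoise rods lie outside it. In the top view the lever knob is at (190,311) and its foot at (198,345). Next I'll crop the lever, dial and parts.

```bash
cat > h.py <<'E'
import numpy as np, cv2
from station import manip
def cam(n):
    m=manip.camera_model(n); return m["mtx"],m["R"],m["t"]
def atz(n,u,v,z):
    K,R,t=cam(n); d=R.T@np.linalg.solve(K,[u,v,1.]); c=-R.T@t
    return c+d*(z-c[2])/d[2]
def dep(n,u,v,d):
    K,R,t=cam(n); z=d[int(round(v)),int(round(u))]
    return R.T@(np.linalg.solve(K,[u,v,1.])*z-t)
def proj(n,X):
    K,R,t=cam(n); p=K@(R@np.array(X)+t); return p[:2]/p[2]
def crop(im,u0,v0,u1,v1,f,name):
    cv2.imwrite(name,cv2.resize(im[v0:v1,u0:u1,::-1],None,fx=f,fy=f,interpolation=cv2.INTER_CUBIC))
def pts(n,d):
    K,R,t=cam(n); v,u=np.mgrid[:384,:512]
    P=np.stack([(u-K[0,2])/K[0,0]*d,(v-K[1,2])/K[1,1]*d,d],-1)
    return (P-t)@R
E
python3 - <<'E'
from h import *
s=np.load("scene0.npz"); t=np.load("top0.npz")
crop(s["im"],275,225,415,310,5.7,"pics/c_dial.png")
crop(t["im"],245,130,375,265,4.4,"pics/c_tray.png")
crop(t["im"],80,110,220,250,4.2,"pics/c_scale.png")
P=pts("top",t["d"])
# lever
Z=P[...,2]; 
for (u,v) in [(121.6,199),(126.7,219),(172,205)]:
    print(u,v,dep("top",u,v,t["d"]))
E
```

```text
121.6 199 [0.48725526 0.38287769 0.11626527]
126.7 219 [0.43124174 0.38393991 0.03900924]
172 205 [0.47091485 0.22438822 0.09587452]
```

View pics/c_dial.png

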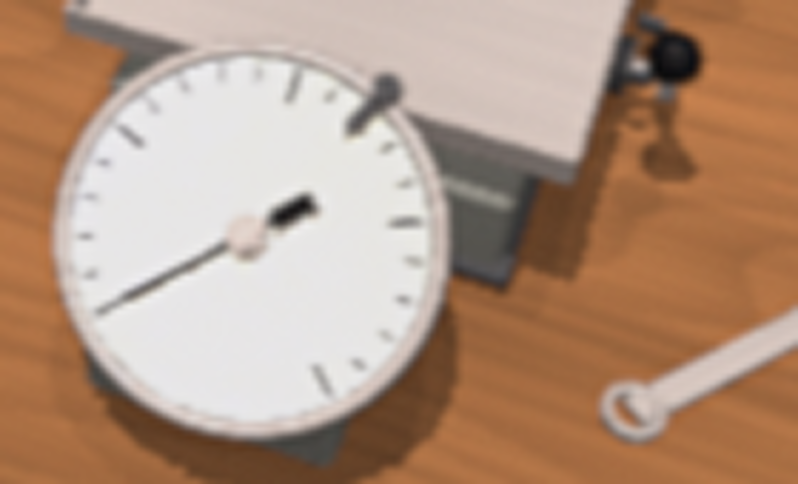

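View pics/c_tray.png

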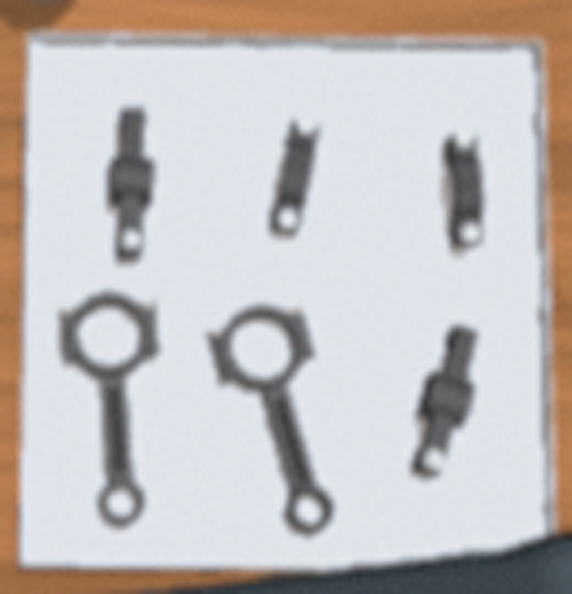

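View pics/c_scale.png

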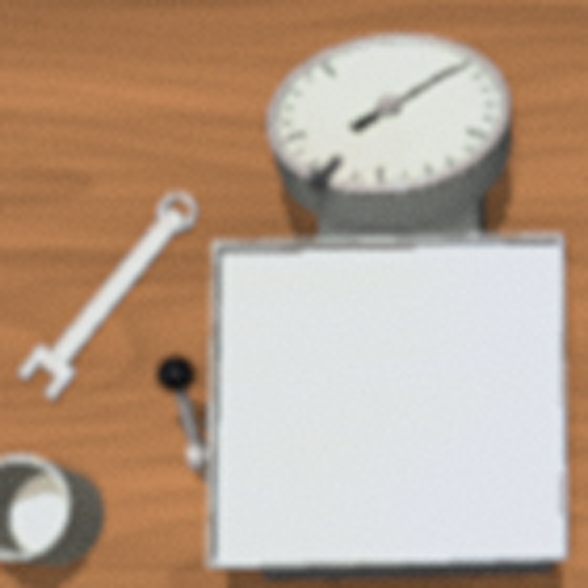

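Lever: the knob is at x=0.487 and the hinge at x=0.431, so the knob leans 56 mm towards the dial (expected 54.5 mm). The pan is already free and I will leave the lever alone. The needle stands at the zero mark. Now the index angle, the scale frame and the part poses.

```bash
cat >> h.py <<'E'
def dialplane(d):
    # fit plane over dial from scene depth
    P=pts("scene",d)
    c=dep("scene",275+248/5.7-.4,225+238/5.7-.4,d)
    return P,c
E
python3 - <<'E'
from h import *
s=np.load("scene0.npz"); t=np.load("top0.npz")
def px(x,y): return ((x+.5)/5.7-.5+275,(y+.5)/5.7-.5+225)
P=pts("scene",s["d"])
u,v=px(248,238); 
vv,uu=np.mgrid[:384,:512]
m=((uu-u)**2+(vv-v)**2<27**2)&((uu-u)**2+(vv-v)**2>8**2)
Q=P[m]; 
for _ in range(4):
    c=Q.mean(0); n=np.linalg.svd(Q-c,full_matrices=False)[2][2]; n*=np.sign(n[2]); r=(Q-c)@n; Q=Q[abs(r)<max(.002,2*r.std())]
print("plane",c,n,r.std())
K,R,tt=cam("scene"); C=-R.T@tt
def on(x,y):
    u,v=px(x,y); d=R.T@np.linalg.solve(K,[u,v,1.]); return C+d*((c-C)@n)/(d@n)
# centre from rim ellipse: white/bright face extreme left/right -> use hub
o=on(248,237)
def ang(p,ref):
    a=p-o; b=ref-o
    return np.arctan2(np.dot(n,np.cross(a,b)),a@b)%(2*np.pi), np.linalg.norm(a)
z=on(98,312)
print("hub",o)
for nm,p in dict(needle=(98,312),L5=(130,135),L10=(292,85),m11=(332,97),ixtip=(352,131),ixb=(388,88),m13=(388,148),m14=(405,183),L15=(405,222),L20=(322,380)).items():
    a,rr=ang(on(*p),z); print(nm,round(a,3),"div",round(a/.2356,2),"r",round(rr,4))
np.savez("dial.npz",c=c,n=n,o=o,z=z)
# top-view: tray floor parts
I=t["im"].astype(int).mean(2)
P=pts("top",t["d"]); Z=P[...,2]
cs=[]
# pan corners in the crop (4.2, off 80,110) 
for x,y in [(217,250),(555,243),(557,555),(212,557)]:
    u,v=(x+.5)/4.2-.5+80,(y+.5)/4.2-.5+110; print("pan rim",atz("top",u,v,.115))
for x,y in [(30,38),(540,42),(550,530),(22,567)]:
    u,v=(x+.5)/4.4-.5+245,(y+.5)/4.4-.5+130; print("tray",atz("top",u,v,.016))
E
```

```text
plane [0.70125606 0.23125484 0.11501929] [-0.22744672 -0.88214178  0.41242439] 0.03749969794312218
hub [0.70079674 0.23131788 0.11490084]
needle 0.0 div 0.0 r 1.2276
L5 3.266 div 13.86 r 3.7586
L10 0.213 div 0.9 r 2.4652
m11 0.321 div 1.36 r 0.5979
ixtip 1.895 div 8.04 r 0.0716
ixb 1.427 div 6.06 r 0.1042
m13 3.084 div 13.09 r 0.3088
m14 3.18 div 13.5 r 0.4724
L15 3.216 div 13.65 r 0.5577
L20 3.284 div 13.94 r 0.6687
pan rim [0.58534399 0.35611415 0.115     ]
pan rim [0.59144352 0.09560824 0.115     ]
pan rim [0.35086961 0.09076675 0.115     ]
pan rim [0.34913546 0.3504602  0.115     ]
tray [ 0.71796872 -0.03348922  0.016     ]
tray [ 0.71580801 -0.43946256  0.016     ]
tray [ 0.32937029 -0.43301013  0.016     ]
tray [ 0.3009527  -0.02780238  0.016     ]
```

Depth on the dial face is too noisy for a plane fit. I'll fit the dial from its own tick marks instead.

```bash
cat >> h.py <<'E'
MK={11:(332,97),13:(388,148),14:(405,183),16:(403,299),17:(385,335),18:(358,365),9:(259,74),8:(222,75),7:(185,87),6:(153,107),4:(103,168),3:(88,197),2:(84,236),1:(90,274)}
def dialH(): # crop px (5.7 scale crop) -> dial plane, unit radius at ticks
    k=np.array(list(MK)); src=np.array([MK[i] for i in k],np.float32)
    a=k*.2356; dst=np.stack([np.cos(a),np.sin(a)],1).astype(np.float32)
    return cv2.findHomography(src,dst,0)[0],src,dst
def divs(x,y):
    H=dialH()[0]; q=cv2.perspectiveTransform(np.float32([[[x,y]]]),H)[0,0]
    return round(float((np.arctan2(q[1],q[0])%(2*np.pi))/.2356),2), round(float(np.hypot(*q)),3)
E
python3 - <<'E'
from h import *
s=np.load("scene0.npz"); t=np.load("top0.npz")
H,src,dst=dialH()
print(np.abs(cv2.perspectiveTransform(src[None],H)[0]-dst).max())
for p in [(98,312),(248,238),(352,131),(388,88),(370,108),(322,380),(405,222),(292,85),(130,135)]: print(p,divs(*p))
# depth on various spots
P=pts("top",t["d"]);Z=P[...,2]
for (u0,v0,u1,v1,n) in [(140,175,205,235,"pan"),(300,150,305,170,"tray")]:
    print(n,np.median(Z[v0:v1,u0:u1]),Z[v0:v1,u0:u1].std())
from itertools import product
m=dict(rod=.55,rk=.32,cap=.17)
for a,b,c in product(range(3),repeat=3): 
    w=a*.55+b*.32+c*.17
    if .9<w<1.55: print(a,b,c,round(w,2))
E
```

```text
0.05761525
(98, 312) (26.52, 0.958)
(248, 238) (13.7, 0.133)
(352, 131) (12.03, 0.913)
(388, 88) (11.89, 1.184)
(370, 108) (11.93, 1.055)
(322, 380) (18.83, 0.916)
(405, 222) (14.57, 0.981)
(292, 85) (10.0, 0.948)
(130, 135) (5.06, 0.977)
pan 0.09916045402304717 0.09443126250425878
tray 0.0017087966791080292 0.003899033706526285
0 2 2 0.98
1 1 1 1.04
1 1 2 1.21
1 2 0 1.19
1 2 1 1.36
1 2 2 1.53
2 0 0 1.1
2 0 1 1.27
2 0 2 1.44
2 1 0 1.42
```

```bash
python3 - <<'E'
s=open("h.py").read()
s=s.replace("16:(403,299),17:(385,335),18:(358,365)","17:(403,299),18:(388,336),19:(358,364)")
open("h.py","w").write(s)
E
python3 - <<'E'
from h import *
H,src,dst=dialH()
print(np.abs(cv2.perspectiveTransform(src[None],H)[0]-dst).max())
for p in [(98,312),(248,238),(352,131),(388,88),(370,108),(322,380),(405,222),(292,85),(130,135)]: print(p,divs(*p))
E
```

```text
0.024887323
(98, 312) (0.02, 1.019)
(248, 238) (20.98, 0.014)
(352, 131) (12.02, 0.899)
(388, 88) (11.92, 1.241)
(370, 108) (11.94, 1.077)
(322, 380) (20.0, 0.957)
(405, 222) (14.99, 0.943)
(292, 85) (9.91, 0.967)
(130, 135) (5.04, 0.96)
```

The fit is clean now: the needle reads 0.0 and the index 12.0 divisions, so 1.20 kg. Rod + rocker + rocker should come to about 1.19 kg. Next I'll measure their poses.

```bash
python3 - <<'E'
from h import *
t=np.load("top0.npz"); I=cv2.cvtColor(t["im"],cv2.COLOR_RGB2GRAY)
B=(I<150).astype(np.uint8); M=np.zeros_like(B); M[141:256,253:366]=1; B*=M
n,L,S,C=cv2.connectedComponentsWithStats(B)
for i in range(1,n):
    if S[i,4]<60: continue
    v,u=np.nonzero(L==i)
    P=np.array([atz("top",a,b,.02) for a,b in zip(u,v)])[:,:2]
    c,(w,h),_=cv2.minAreaRect((P*1000).astype(np.float32)); 
    c0=P.mean(0); e=np.linalg.svd(P-c0,full_matrices=False)[2][0]; e*=np.sign(e[0])
    pr=(P-c0)@e
    print(i,"px",C[i].round(0),"n",S[i,4],"mean",c0.round(4),"rect",np.round(c),round(w),round(h),"ang",np.degrees(np.arctan2(e[1],e[0])).round(1))
def q(x,y,z): return atz("top",(x+.5)/4.4-.5+245,(y+.5)/4.4-.5+130,z).round(4)
print("rodL ring",q(108,337,.025),"small",q(120,504,.025),"shank",q(116,430,.022))
print("rodR ring",q(263,347,.025),"small",q(308,510,.025))
print("rkA hub",q(130,183,.041), q(131,110,.03),q(128,258,.03))
print("rkB hub",q(445,400,.041), q(461,330,.03),q(428,470,.03))
print(manip.finger_overhang)
E
```

```text
1 px [274. 171.] n 217 mean [ 0.602  -0.1114] rect [ 598. -111.] 34 120 ang -2.6
2 px [311. 170.] n 133 mean [ 0.6053 -0.2403] rect [ 602. -240.] 23 87 ang -14.0
3 px [350. 173.] n 158 mean [ 0.5942 -0.3726] rect [ 593. -374.] 88 27 ang -0.5
4 px [270. 219.] n 351 mean [ 0.4343 -0.0973] rect [421. -95.] 72 177 ang 3.9
5 px [308. 222.] n 385 mean [ 0.4226 -0.2257] rect [ 414. -230.] 179 74 ang 14.6
6 px [346. 220.] n 248 mean [ 0.4317 -0.3545] rect [ 428. -354.] 37 120 ang -18.2
rodL ring [ 0.4771 -0.094   0.025 ] small [ 0.3485 -0.1025  0.025 ] shank [ 0.4054 -0.0999  0.022 ]
rodR ring [ 0.4695 -0.2138  0.025 ] small [ 0.344  -0.2461  0.025 ]
rkA hub [ 0.5952 -0.1109  0.041 ] [ 0.656  -0.1126  0.03  ] [ 0.5382 -0.1096  0.03  ]
rkB hub [ 0.4268 -0.3501  0.041 ] [ 0.4823 -0.3664  0.03  ] [ 0.3743 -0.3378  0.03  ]
0.0726
```

```bash
cat >> h.py <<'E'
def state():
    s=manip.sense(); x,y,z,w=s["tool_rot"]
    from scipy.spatial.transform import Rotation as Ro
    return s,Ro.from_quat(s["tool_rot"]).as_matrix()
def plan(x,y,z,yaw,step=.045):
    """rows from here to the target; yaw = world angle of tool x, deg"""
    s,R=state(); p=s["tcp_pos"]; y0=np.degrees(np.arctan2(R[1,0],R[0,0]))
    D=np.array([x,y,z])-p; dy=(yaw-y0+90)%180-90
    n=max(1,int(np.ceil(max(np.linalg.norm(D)/step,abs(dy)/8))))
    print("t",round(s["t"],2),"tcp",p.round(4),"yaw",round(y0,1),"tilt",R[:,2].round(3),"F",s["force"].round(1),"gap",round(s["finger_gap"],3),"q",s["q"].round(2))
    print("D",D.round(4),"dyaw",round(dy,1),"n",n)
    for i in range(n):
        a=np.radians(y0+dy*i/n); d=D/n
        print([round(float(d@[np.cos(a),np.sin(a),0]),4),round(float(d@[np.sin(a),-np.cos(a),0]),4),round(float(-d[2]),4),round(-dy/n,1)])
E
python3 - <<'E'
from h import *
plan(.428,-.097,.18,3.8)
E
```

```text
t 0.1 tcp [ 0.1762 -0.5991  0.303 ] yaw 16.4 tilt [-0.     0.002 -1.   ] F [-0.1  0.6  0.3] gap 0.998 q [-1.46  0.53  1.43 -0.    1.18 -0.18]
D [ 0.2518  0.5021 -0.123 ] dyaw -12.6 n 13
[0.0295, -0.0316, 0.0095, np.float64(1.0)]
[0.0289, -0.0321, 0.0095, np.float64(1.0)]
[0.0284, -0.0326, 0.0095, np.float64(1.0)]
[0.0278, -0.033, 0.0095, np.float64(1.0)]
[0.0273, -0.0335, 0.0095, np.float64(1.0)]
[0.0267, -0.034, 0.0095, np.float64(1.0)]
[0.0261, -0.0344, 0.0095, np.float64(1.0)]
[0.0255, -0.0349, 0.0095, np.float64(1.0)]
[0.025, -0.0353, 0.0095, np.float64(1.0)]
[0.0244, -0.0357, 0.0095, np.float64(1.0)]
[0.0237, -0.0361, 0.0095, np.float64(1.0)]
[0.0231, -0.0365, 0.0095, np.float64(1.0)]
[0.0225, -0.0369, 0.0095, np.float64(1.0)]
```

>>> apply_moves --increments '[[[0.029, -0.032, 0.009, 1], [0.029, -0.032, 0.009, 1], [0.028, -0.033, 0.009, 1], [0.028, -0.033, 0.009, 1], [0.027, -0.033, 0.009, 1]]]' --fingers 0.7 --newtons 50

```text
t: 0.6
tcp_pos: [0.2726, -0.4068, 0.2553]
tool_rot: [0.996, 0.093, -0.0, 0.003]
force: [0.7, 0.3, -0.1]
finger_gap: 0.7
```

>>> apply_moves --increments '[[[0.027, -0.034, 0.009, 1], [0.026, -0.034, 0.009, 1], [0.025, -0.035, 0.009, 1], [0.025, -0.035, 0.009, 1], [0.024, -0.036, 0.009, 1]]]'

```text
t: 1.1
tcp_pos: [0.3747, -0.208, 0.2073]
tool_rot: [0.999, 0.046, 0.0, 0.002]
force: [0.7, -1.2, -0.4]
finger_gap: 0.699
```

```bash
python3 -c "
from h import *
plan(.428,-.097,.18,3.8)"
```

```text
t 1.1 tcp [ 0.3747 -0.208   0.2073] yaw 5.2 tilt [ 0.001 -0.004 -1.   ] F [ 0.7 -1.2 -0.4] gap 0.699 q [-0.77  0.44  2.01 -0.    0.69  0.72]
D [ 0.0533  0.111  -0.0273] dyaw -1.4 n 3
[0.0211, -0.0352, 0.0091, np.float64(0.5)]
[0.0208, -0.0354, 0.0091, np.float64(0.5)]
[0.0205, -0.0356, 0.0091, np.float64(0.5)]
```

>>> apply_moves --increments '[[[0.021, -0.035, 0.009, 0.5], [0.021, -0.035, 0.009, 0.5], [0.02, -0.035, 0.009, 0.5], [0, 0, 0.02, 0], [0, 0, 0, 0]]]'

```text
t: 1.6
tcp_pos: [0.4306, -0.0882, 0.1572]
tool_rot: [0.999, 0.036, -0.0, 0.002]
force: [-0.4, 0.6, -0.3]
finger_gap: 0.702
```

```bash
python3 -c "
from h import *
plan(.428,-.097,.079,3.8,.04)
im,d=manip.snapshot('scene'); crop(im,120,140,320,280,4,'pics/g1.png')"
```

```text
t 1.6 tcp [ 0.4306 -0.0882  0.1572] yaw 4.2 tilt [-0.001 -0.003 -1.   ] F [-0.4  0.6 -0.3] gap 0.702 q [-0.46  0.56  2.02 -0.01  0.57  1.05]
D [-0.0026 -0.0088 -0.0782] dyaw -0.4 n 2
[-0.0016, 0.0043, 0.0391, np.float64(0.2)]
[-0.0016, 0.0043, 0.0391, np.float64(0.2)]
```

View pics/g1.png

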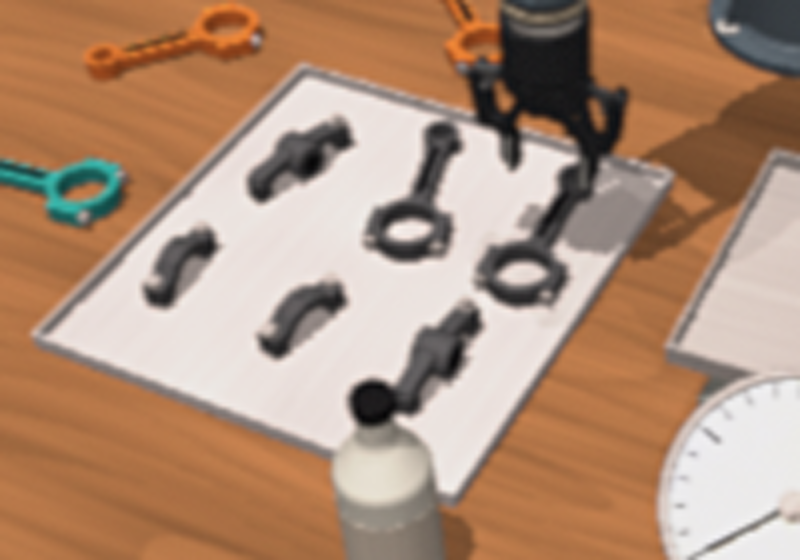

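The gripper (550,110 in the crop) stands above the dark steel rod near the tray's scale-side edge (ring at 520,270). The orange and turquoise look-alikes lie outside the tray. Descending.

>>> apply_moves --increments '[[[-0.001, 0.005, 0.03, 0], [-0.001, 0.004, 0.03, 0.2], [0, 0, 0.014, 0], [0, 0, 0, 0]]]'

```text
t: 2.05
tcp_pos: [0.4322, -0.1026, 0.0852]
tool_rot: [0.999, 0.032, 0.004, 0.004]
force: [-0.5, -0.3, 0.1]
finger_gap: 0.703
```

```bash
python3 -c "
from h import *
plan(.428,-.0972,.078,3.8,.04)"
```

```text
t 2.05 tcp [ 0.4322 -0.1026  0.0852] yaw 3.6 tilt [ 0.009 -0.008 -1.   ] F [-0.5 -0.3  0.1] gap 0.703 q [-0.48  0.72  2.04 -0.01  0.37  1.03]
D [-0.0042  0.0054 -0.0072] dyaw 0.2 n 1
[-0.0038, -0.0056, 0.0072, np.float64(-0.2)]
```

>>> apply_moves --increments '[[[-0.003, -0.005, 0.006, 0], [0, 0, 0, 0]]]'

```text
t: 2.25
tcp_pos: [0.429, -0.0992, 0.0802]
tool_rot: [1.0, 0.03, 0.005, 0.005]
force: [-0.7, -0.0, 0.4]
finger_gap: 0.699
```

>>> apply_moves --increments '[[[0, 0, 0, 0], [0, 0, 0, 0], [0, 0, 0, 0], [0, 0, 0, 0], [0, 0, 0, 0]]]' --fingers 0 --newtons 60

```text
t: 2.75
tcp_pos: [0.4292, -0.0991, 0.0825]
tool_rot: [1.0, 0.03, 0.006, 0.005]
force: [-0.6, -0.6, -5.4]
finger_gap: 0.21
```

```bash
python3 -c "
from h import *
plan(.428,-.0972,.078,3.8,.04)"
```

```text
t 2.75 tcp [ 0.4292 -0.0991  0.0825] yaw 3.5 tilt [ 0.013 -0.01  -1.   ] F [-0.6 -0.6 -5.4] gap 0.21 q [-0.48  0.73  2.05 -0.01  0.35  1.04]
D [-0.0012  0.0019 -0.0045] dyaw 0.3 n 1
[-0.0011, -0.002, 0.0045, np.float64(-0.3)]
```

Fingers closed on the shank (18 mm), and the force of -5.4 N matches about 0.55 kg. Lifting.

>>> apply_moves --increments '[[[0, 0, -0.04, 0], [0, 0, -0.045, 0], [0, 0, -0.045, 0], [0.004, -0.03, -0.03, 0], [0.004, -0.04, 0, 0]]]'

```text
t: 3.25
tcp_pos: [0.4322, -0.0293, 0.242]
tool_rot: [1.0, 0.026, 0.001, 0.002]
force: [1.1, 0.3, -5.7]
finger_gap: 0.213
```

```bash
python3 -c "
from h import *
plan(.477,.305,.23,2,.04)"
```

```text
t 3.25 tcp [ 0.4322 -0.0293  0.242 ] yaw 3.0 tilt [ 0.002 -0.004 -1.   ] F [ 1.1  0.3 -5.7] gap 0.213 q [-0.33  0.38  1.96 -0.    0.8   1.2 ]
D [ 0.0448  0.3343 -0.012 ] dyaw -1.0 n 9
[0.0069, -0.0368, 0.0013, np.float64(0.1)]
[0.0069, -0.0368, 0.0013, np.float64(0.1)]
[0.0068, -0.0369, 0.0013, np.float64(0.1)]
[0.0067, -0.0369, 0.0013, np.float64(0.1)]
[0.0066, -0.0369, 0.0013, np.float64(0.1)]
[0.0066, -0.0369, 0.0013, np.float64(0.1)]
[0.0065, -0.0369, 0.0013, np.float64(0.1)]
[0.0064, -0.0369, 0.0013, np.float64(0.1)]
[0.0063, -0.0369, 0.0013, np.float64(0.1)]
```

>>> apply_moves --increments '[[[0.007, -0.037, 0.001, 0.1], [0.007, -0.037, 0.001, 0.1], [0.007, -0.037, 0.001, 0.1], [0.007, -0.037, 0.001, 0.1], [0.007, -0.037, 0.001, 0.1]]]'

```text
t: 3.75
tcp_pos: [0.4542, 0.1639, 0.2356]
tool_rot: [1.0, 0.02, -0.001, 0.002]
force: [0.1, 0.1, -6.0]
finger_gap: 0.22
```

>>> apply_moves --increments '[[[0.006, -0.037, 0.001, 0.1], [0.006, -0.035, 0.001, 0.1], [0.005, -0.03, 0.001, 0.1], [0.003, -0.015, 0, 0], [0, 0, 0, 0]]]'

```text
t: 4.25
tcp_pos: [0.4649, 0.2902, 0.2268]
tool_rot: [1.0, 0.021, -0.006, 0.004]
force: [0.0, 0.8, -5.9]
finger_gap: 0.216
```

```bash
python3 -c "
from h import *
plan(.477,.305,.185,2,.04)
im,d=manip.snapshot('scene'); crop(im,240,130,440,280,4,'pics/g2.png')"
```

```text
t 4.25 tcp [0.4649 0.2902 0.2268] yaw 2.4 tilt [-0.012 -0.007 -1.   ] F [ 0.   0.8 -5.9] gap 0.216 q [ 0.36  0.53  1.69 -0.    0.93  1.89]
D [ 0.0121  0.0148 -0.0418] dyaw -0.4 n 2
[0.0064, -0.0071, 0.0209, np.float64(0.2)]
[0.0063, -0.0071, 0.0209, np.float64(0.2)]
```

View pics/g2.png

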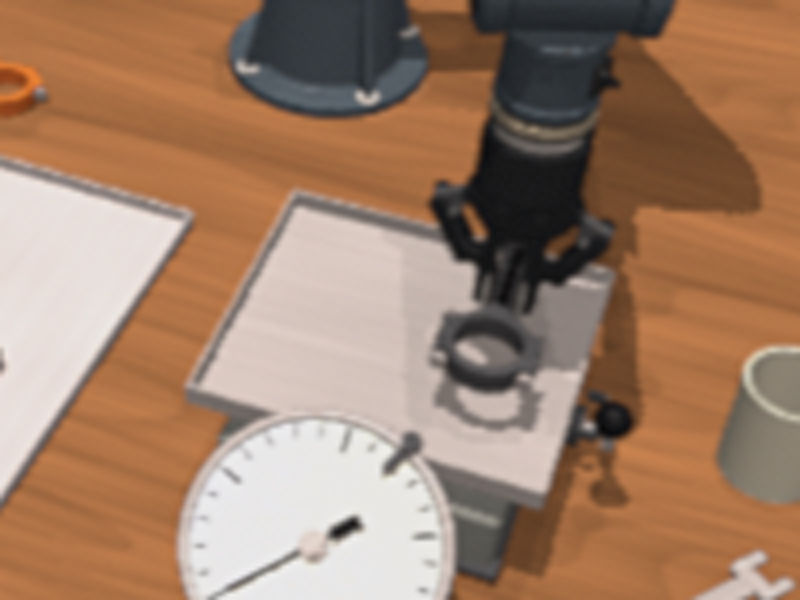

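The picture shows the rod level in the gripper above the pan's lever side (ring at 487,350 in the crop). Contact should come at a TCP height of about 0.180, so I'll lower in small steps.

>>> apply_moves --increments '[[[0.006, -0.007, 0.015, 0.2], [0.004, -0.005, 0.012, 0], [0, 0, 0.008, 0], [0, 0, 0, 0]]]'

```text
t: 4.7
tcp_pos: [0.4716, 0.2969, 0.1885]
tool_rot: [1.0, 0.018, -0.01, 0.006]
force: [0.1, -1.2, -5.5]
finger_gap: 0.213
```

>>> apply_moves --increments '[[[0, 0, 0.003, 0], [0, 0, 0.003, 0], [0, 0, 0.003, 0]]]'

```text
t: 5.0
tcp_pos: [0.4716, 0.2954, 0.1798]
tool_rot: [1.0, 0.017, -0.01, 0.006]
force: [-2.3, 0.9, -2.3]
finger_gap: 0.211
```

>>> apply_moves --increments '[[[0, 0, 0.002, 0], [0, 0, 0.001, 0], [0, 0, 0, 0]]]'

```text
t: 5.3
tcp_pos: [0.4714, 0.2955, 0.1778]
tool_rot: [1.0, 0.017, -0.01, 0.006]
force: [-1.8, -1.1, -1.4]
finger_gap: 0.212
```

Most of the weight is on the pan now. Opening part-way in place.

>>> apply_moves --increments '[[[0, 0, 0.001, 0], [0, 0, 0, 0], [0, 0, 0, 0]]]' --fingers 0.42

```text
t: 5.6
tcp_pos: [0.4735, 0.2961, 0.1787]
tool_rot: [1.0, 0.017, -0.007, 0.005]
force: [-0.1, -0.3, 0.1]
finger_gap: 0.423
```

>>> apply_moves --increments '[[[0, 0, -0.02, 0], [0, 0, -0.035, 0], [0, 0, -0.04, 0], [0, 0.02, -0.01, 0], [0, 0.04, 0, 0]]]'

```text
t: 6.1
tcp_pos: [0.4792, 0.2398, 0.2892]
tool_rot: [1.0, 0.02, -0.004, 0.004]
force: [0.4, -0.9, 0.2]
finger_gap: 0.423
```

```bash
python3 -c "
from h import *
plan(.596,-.111,.19,-2,.045)
im,d=manip.snapshot('scene'); crop(im,275,225,415,310,5.7,'pics/d3.png'); crop(im,240,130,440,280,3,'pics/g3.png')"
```

```text
t 6.1 tcp [0.4792 0.2398 0.2892] yaw 2.3 tilt [-0.007 -0.009 -1.   ] F [ 0.4 -0.9  0.2] gap 0.423 q [ 0.26  0.43  1.67 -0.01  1.05  1.79]
D [ 0.1168 -0.3508 -0.0992] dyaw -4.3 n 9
[0.0114, 0.0395, 0.011, np.float64(0.5)]
[0.0117, 0.0394, 0.011, np.float64(0.5)]
[0.0121, 0.0393, 0.011, np.float64(0.5)]
[0.0124, 0.0392, 0.011, np.float64(0.5)]
[0.0127, 0.0391, 0.011, np.float64(0.5)]
[0.013, 0.039, 0.011, np.float64(0.5)]
[0.0134, 0.0389, 0.011, np.float64(0.5)]
[0.0137, 0.0387, 0.011, np.float64(0.5)]
[0.014, 0.0386, 0.011, np.float64(0.5)]
```

View pics/d3.png

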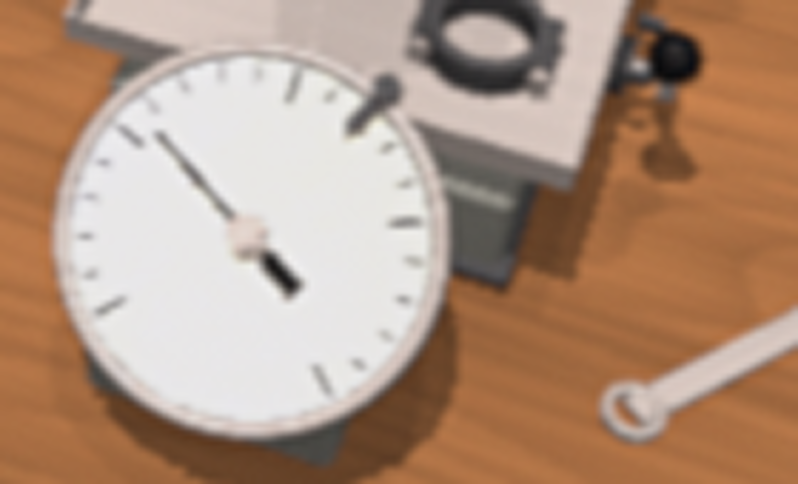

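View pics/g3.png

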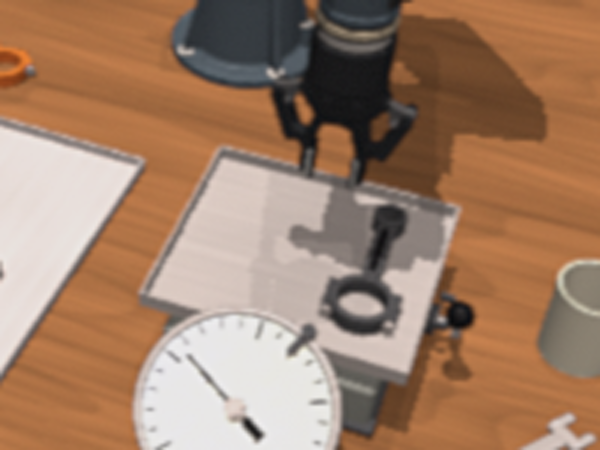

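The rod lies flat on the pan and the needle tip is at crop (158,133), just past the 5 mark, which is about 0.55 kg. Next rocker_a (hub at 0.596,-0.111).

>>> apply_moves --increments '[[[0.011, 0.039, 0.008, 0.5], [0.012, 0.039, 0.008, 0.5], [0.012, 0.039, 0.008, 0.5], [0.012, 0.039, 0.01, 0.5], [0.013, 0.039, 0.01, 0.5]]]' --fingers 0.75

```text
t: 6.65
tcp_pos: [0.5457, 0.0361, 0.2503]
tool_rot: [1.0, -0.002, 0.001, 0.006]
force: [0.1, -0.4, 0.6]
finger_gap: 0.75
```

```bash
python3 -c "
from h import *
print(divs(158,133),divs(288,285))
plan(.596,-.111,.17,-2,.045)"
```

```text
(5.66, 0.844) (19.1, 0.382)
t 6.65 tcp [0.5457 0.0361 0.2503] yaw -0.2 tilt [ 0.003 -0.012 -1.   ] F [ 0.1 -0.4  0.6] gap 0.75 q [-0.13  0.49  1.68 -0.01  0.96  1.45]
D [ 0.0503 -0.1471 -0.0803] dyaw -1.8 n 4
[0.0127, 0.0367, 0.0201, np.float64(0.5)]
[0.013, 0.0366, 0.0201, np.float64(0.5)]
[0.0133, 0.0365, 0.0201, np.float64(0.5)]
[0.0136, 0.0364, 0.0201, np.float64(0.5)]
```

>>> apply_moves --increments '[[[0.013, 0.037, 0.018, 0.4], [0.013, 0.036, 0.02, 0.4], [0.013, 0.035, 0.02, 0.4], [0.01, 0.025, 0.01, 0.4], [0, 0, 0, 0]]]'

```text
t: 7.15
tcp_pos: [0.5983, -0.1109, 0.1823]
tool_rot: [1.0, -0.02, 0.005, 0.008]
force: [0.6, 0.1, 0.2]
finger_gap: 0.749
```

```bash
python3 -c "
from h import *
plan(.596,-.111,.078,-2,.04)"
```

```text
t 7.15 tcp [ 0.5983 -0.1109  0.1823] yaw -2.3 tilt [ 0.011 -0.016 -1.   ] F [0.6 0.1 0.2] gap 0.749 q [-0.36  0.66  1.58 -0.01  0.88  1.26]
D [-2.300e-03 -1.000e-04 -1.043e-01] dyaw 0.3 n 3
[-0.0008, 0.0001, 0.0348, np.float64(-0.1)]
[-0.0008, 0.0001, 0.0348, np.float64(-0.1)]
[-0.0008, 0.0001, 0.0348, np.float64(-0.1)]
```

>>> apply_moves --increments '[[[-0.001, 0, 0.035, 0], [-0.001, 0, 0.035, 0], [-0.001, 0, 0.025, 0], [0, 0, 0.004, 0], [0, 0, 0, 0]]]'

```text
t: 7.65
tcp_pos: [0.5987, -0.1118, 0.0833]
tool_rot: [1.0, -0.021, 0.008, 0.008]
force: [-1.4, 0.3, 0.2]
finger_gap: 0.751
```

```bash
python3 -c "
from h import *
plan(.596,-.111,.078,-2,.04)
im,d=manip.snapshot('top'); crop(im,235,130,365,250,4.5,'pics/g4.png')"
```

```text
t 7.65 tcp [ 0.5987 -0.1118  0.0833] yaw -2.4 tilt [ 0.016 -0.017 -1.   ] F [-1.4  0.3  0.2] gap 0.751 q [-0.36  0.81  1.62 -0.02  0.69  1.26]
D [-0.0027  0.0008 -0.0053] dyaw 0.4 n 1
[-0.0027, -0.0007, 0.0053, np.float64(-0.4)]
```

View pics/g4.png

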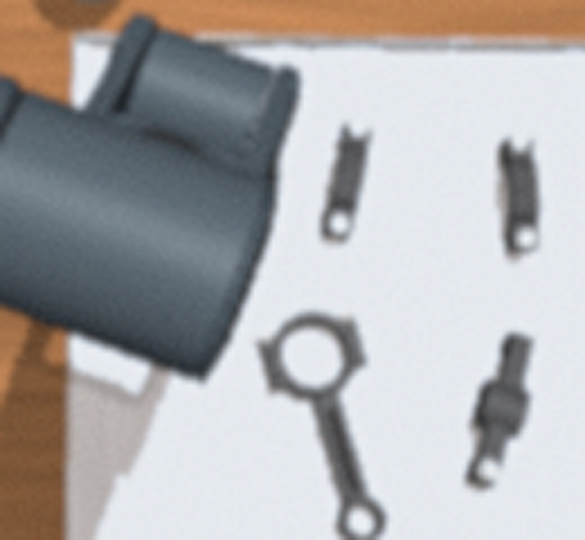

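The arm hides rocker_a in the top view; the other four parts are undisturbed. I'll close here.

>>> apply_moves --increments '[[[-0.003, 0, 0.005, 0], [0, 0, 0, 0]]]'

```text
t: 7.9
tcp_pos: [0.5969, -0.1113, 0.0812]
tool_rot: [1.0, -0.021, 0.011, 0.009]
force: [-0.6, 0.6, 0.1]
finger_gap: 0.748
```

>>> apply_moves --increments '[[[0, 0, 0, 0], [0, 0, 0, 0], [0, 0, 0, 0], [0, 0, 0, 0]]]' --fingers 0 --newtons 60

```text
t: 8.3
tcp_pos: [0.5978, -0.1114, 0.0836]
tool_rot: [1.0, -0.02, 0.012, 0.01]
force: [0.2, 0.4, -2.8]
finger_gap: 0.39
```

>>> apply_moves --increments '[[[0, 0, -0.03, 0], [0, 0, -0.04, 0], [0, 0, -0.045, 0], [0, 0, -0.03, 0], [0, 0, 0, 0]]]'

```text
t: 8.8
tcp_pos: [0.5923, -0.1082, 0.2286]
tool_rot: [1.0, -0.021, 0.007, 0.008]
force: [1.0, 0.1, -3.3]
finger_gap: 0.385
```

```bash
python3 -c "
from h import *
plan(.47,.21,.23,1.3,.045)"
```

```text
t 8.8 tcp [ 0.5923 -0.1082  0.2286] yaw -2.4 tilt [ 0.014 -0.016 -1.   ] F [ 1.   0.1 -3.3] gap 0.385 q [-0.36  0.59  1.57 -0.01  0.97  1.26]
D [-0.1223  0.3182  0.0014] dyaw 3.7 n 8
[-0.0169, -0.0391, -0.0002, np.float64(-0.5)]
[-0.0166, -0.0392, -0.0002, np.float64(-0.5)]
[-0.0163, -0.0394, -0.0002, np.float64(-0.5)]
[-0.016, -0.0395, -0.0002, np.float64(-0.5)]
[-0.0157, -0.0396, -0.0002, np.float64(-0.5)]
[-0.0153, -0.0398, -0.0002, np.float64(-0.5)]
[-0.015, -0.0399, -0.0002, np.float64(-0.5)]
[-0.0147, -0.04, -0.0002, np.float64(-0.5)]
```

>>> apply_moves --increments '[[[-0.016, -0.038, -0.003, -0.5], [-0.016, -0.038, -0.002, -0.5], [-0.016, -0.039, -0.002, -0.5], [-0.016, -0.039, -0.002, -0.5], [-0.016, -0.039, -0.001, -0.5]]]'

```text
t: 9.3
tcp_pos: [0.5157, 0.0864, 0.2283]
tool_rot: [1.0, -0.004, 0.006, 0.009]
force: [0.1, 0.5, -3.4]
finger_gap: 0.394
```

>>> apply_moves --increments '[[[-0.015, -0.038, -0.001, -0.4], [-0.013, -0.03, 0, -0.3], [-0.006, -0.018, 0, 0], [0, 0, 0, 0]]]'

```text
t: 9.7
tcp_pos: [0.4727, 0.1795, 0.2203]
tool_rot: [1.0, 0.005, -0.002, 0.009]
force: [-0.7, 0.2, -2.6]
finger_gap: 0.392
```

```bash
python3 -c "
from h import *
plan(.47,.21,.184,1.3,.045)"
```

```text
t 9.7 tcp [0.4727 0.1795 0.2203] yaw 0.6 tilt [-0.004 -0.018 -1.   ] F [-0.7  0.2 -2.6] gap 0.392 q [ 0.15  0.5   1.81 -0.02  0.85  1.73]
D [-0.0027  0.0305 -0.0363] dyaw 0.7 n 2
[-0.0012, -0.0153, 0.0182, np.float64(-0.4)]
[-0.0011, -0.0153, 0.0182, np.float64(-0.4)]
```

>>> apply_moves --increments '[[[-0.001, -0.016, 0.013, -0.3], [-0.001, -0.014, 0.013, -0.3], [0, -0.004, 0.009, 0], [0, 0, 0, 0]]]'

```text
t: 10.1
tcp_pos: [0.4691, 0.2125, 0.1793]
tool_rot: [1.0, 0.011, -0.005, 0.01]
force: [-1.1, 0.9, -3.8]
finger_gap: 0.386
```

>>> apply_moves --increments '[[[0, 0, 0.003, 0], [0, 0, 0.003, 0], [0, 0, 0, 0]]]'

```text
t: 10.4
tcp_pos: [0.4696, 0.2117, 0.1734]
tool_rot: [1.0, 0.01, -0.005, 0.01]
force: [-1.6, 1.5, 1.9]
finger_gap: 0.388
```

>>> apply_moves --increments '[[[0, 0, -0.001, 0], [0, 0, 0, 0], [0, 0, 0, 0]]]' --fingers 0.58

```text
t: 10.7
tcp_pos: [0.4714, 0.2106, 0.1759]
tool_rot: [1.0, 0.009, -0.003, 0.01]
force: [-1.4, 0.0, -0.6]
finger_gap: 0.582
```

>>> apply_moves --increments '[[[0, 0, -0.02, 0], [0, 0, -0.035, 0], [0, 0, -0.04, 0], [0, 0.03, -0.01, 0], [0, 0.045, 0, 0]]]'

```text
t: 11.2
tcp_pos: [0.4749, 0.1387, 0.2871]
tool_rot: [1.0, 0.013, -0.001, 0.01]
force: [0.2, -0.6, -1.2]
finger_gap: 0.579
```

```bash
python3 -c "
from h import *
plan(.427,-.351,.18,-17.5,.045)
im,d=manip.snapshot('scene'); crop(im,275,225,415,310,5.7,'pics/d5.png'); crop(im,240,130,440,280,3,'pics/g5.png')"
```

```text
t 11.2 tcp [0.4749 0.1387 0.2871] yaw 1.4 tilt [-0.001 -0.021 -1.   ] F [ 0.2 -0.6 -1.2] gap 0.579 q [ 0.07  0.38  1.77 -0.02  1.    1.63]
D [-0.0479 -0.4897 -0.1071] dyaw -18.9 n 12
[-0.005, 0.0407, 0.0089, np.float64(1.6)]
[-0.0039, 0.0408, 0.0089, np.float64(1.6)]
[-0.0028, 0.0409, 0.0089, np.float64(1.6)]
[-0.0016, 0.041, 0.0089, np.float64(1.6)]
[-0.0005, 0.041, 0.0089, np.float64(1.6)]
[0.0006, 0.041, 0.0089, np.float64(1.6)]
[0.0018, 0.041, 0.0089, np.float64(1.6)]
[0.0029, 0.0409, 0.0089, np.float64(1.6)]
[0.004, 0.0408, 0.0089, np.float64(1.6)]
[0.0051, 0.0407, 0.0089, np.float64(1.6)]
[0.0062, 0.0405, 0.0089, np.float64(1.6)]
[0.0074, 0.0403, 0.0089, np.float64(1.6)]
```

View pics/d5.png

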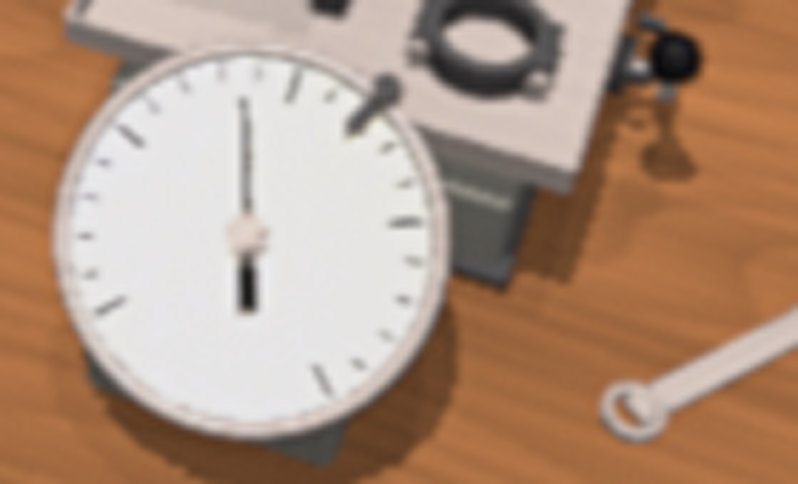

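View pics/g5.png

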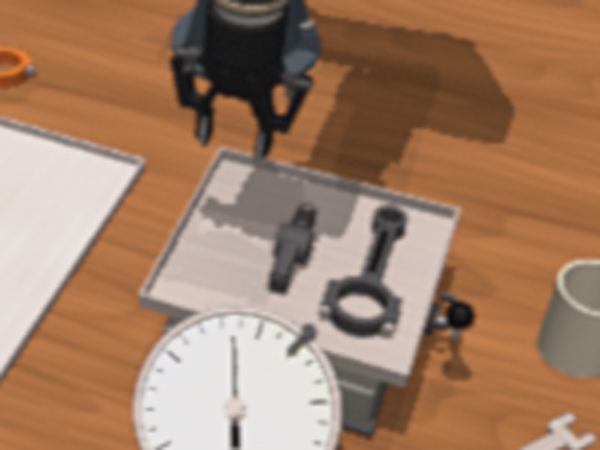

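Rod and rocker both sit on the pan, and the needle tip is at crop (243,100), between marks 8 and 9. One more rocker should land near 12. Going for rocker_b at (0.427,-0.351).

>>> apply_moves --increments '[[[-0.005, 0.041, 0.006, 1.6], [-0.004, 0.041, 0.006, 1.6], [-0.003, 0.041, 0.006, 1.6], [-0.002, 0.041, 0.007, 1.6], [0, 0.041, 0.008, 1.6]]]' --fingers 0.75

```text
t: 11.75
tcp_pos: [0.4553, -0.0785, 0.2618]
tool_rot: [0.998, -0.06, 0.006, 0.014]
force: [0.9, -0.7, 0.4]
finger_gap: 0.751
```

>>> apply_moves --increments '[[[0.001, 0.041, 0.008, 1.6], [0.002, 0.041, 0.008, 1.6], [0.003, 0.041, 0.008, 1.6], [0.004, 0.041, 0.008, 1.6], [0.005, 0.04, 0.008, 1.6]]]'

```text
t: 12.25
tcp_pos: [0.4321, -0.293, 0.2272]
tool_rot: [0.991, -0.134, 0.008, 0.015]
force: [0.3, 0.4, 0.1]
finger_gap: 0.749
```

```bash
python3 -c "
from h import *
print(divs(243,100))
plan(.427,-.351,.18,-17.5,.045)"
```

```text
(8.55, 0.838)
t 12.25 tcp [ 0.4321 -0.293   0.2272] yaw -15.4 tilt [ 0.012 -0.031 -0.999] F [0.3 0.4 0.1] gap 0.749 q [-0.8   0.49  1.78 -0.02  0.84  1.05]
D [-0.0051 -0.058  -0.0472] dyaw -2.1 n 2
[0.0053, 0.0286, 0.0236, np.float64(1.0)]
[0.0058, 0.0285, 0.0236, np.float64(1.0)]
```

>>> apply_moves --increments '[[[0.005, 0.027, 0.023, 1], [0.004, 0.021, 0.023, 0.8], [0, 0, 0.015, 0], [0, 0, 0, 0]]]'

```text
t: 12.65
tcp_pos: [0.4275, -0.3549, 0.1661]
tool_rot: [0.988, -0.156, 0.011, 0.018]
force: [0.2, 0.8, -0.8]
finger_gap: 0.748
```

```bash
python3 -c "
from h import *
plan(.426,-.349,.08,-17.5,.04)"
```

```text
t 12.65 tcp [ 0.4275 -0.3549  0.1661] yaw -17.9 tilt [ 0.016 -0.039 -0.999] F [ 0.2  0.8 -0.8] gap 0.748 q [-0.89  0.63  1.74 -0.02  0.73  1.01]
D [-0.0015  0.0059 -0.0861] dyaw 0.4 n 3
[-0.0011, -0.0017, 0.0287, np.float64(-0.1)]
[-0.0011, -0.0017, 0.0287, np.float64(-0.1)]
[-0.0011, -0.0017, 0.0287, np.float64(-0.1)]
```

>>> apply_moves --increments '[[[-0.002, -0.003, 0.028, 0], [-0.002, -0.003, 0.028, 0], [-0.002, -0.003, 0.02, 0], [0, 0, 0, 0]]]'

```text
t: 13.05
tcp_pos: [0.4276, -0.349, 0.0909]
tool_rot: [0.988, -0.156, 0.013, 0.02]
force: [0.7, 0.2, -0.3]
finger_gap: 0.748
```

```bash
python3 -c "
from h import *
plan(.426,-.349,.08,-17.5,.04)
im,d=manip.snapshot('scene'); crop(im,140,120,300,240,5,'pics/g6.png')"
```

```text
t 13.05 tcp [ 0.4276 -0.349   0.0909] yaw -17.9 tilt [ 0.02  -0.044 -0.999] F [ 0.7  0.2 -0.3] gap 0.748 q [-0.88  0.76  1.78 -0.02  0.55  1.02]
D [-0.0016 -0.     -0.0109] dyaw 0.4 n 1
[-0.0015, 0.0005, 0.0109, np.float64(-0.4)]
```

View pics/g6.png

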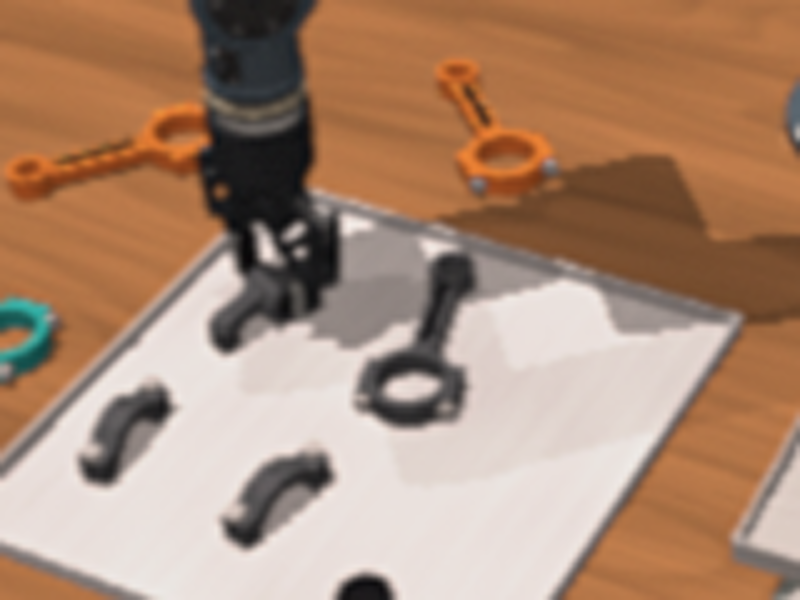

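The fingers straddle the hub of rocker_b (270,280 in the crop). Going the last 9 mm down and closing.

>>> apply_moves --increments '[[[-0.001, 0, 0.009, 0], [0, 0, 0, 0]]]'

```text
t: 13.3
tcp_pos: [0.4287, -0.3507, 0.0851]
tool_rot: [0.987, -0.155, 0.016, 0.023]
force: [-0.9, 0.2, 0.1]
finger_gap: 0.751
```

>>> apply_moves --increments '[[[0, 0, 0, 0], [0, 0, 0, 0], [0, 0, 0, 0], [0, 0, 0, 0]]]' --fingers 0 --newtons 60

```text
t: 13.7
tcp_pos: [0.4296, -0.3515, 0.0876]
tool_rot: [0.987, -0.155, 0.018, 0.024]
force: [-0.3, 0.4, -3.0]
finger_gap: 0.385
```

>>> apply_moves --increments '[[[0, 0, -0.03, 0], [0, 0, -0.04, 0], [0, 0, -0.045, 0], [0, 0, -0.035, 0], [0, 0, 0, 0]]]'

```text
t: 14.2
tcp_pos: [0.4241, -0.3423, 0.2387]
tool_rot: [0.988, -0.156, 0.014, 0.021]
force: [1.7, -1.0, -3.8]
finger_gap: 0.392
```

```bash
python3 -c "
from h import *
plan(.47,.145,.235,1,.042)"
```

```text
t 14.2 tcp [ 0.4241 -0.3423  0.2387] yaw -17.9 tilt [ 0.021 -0.046 -0.999] F [ 1.7 -1.  -3.8] gap 0.392 q [-0.88  0.5   1.72 -0.02  0.87  1.01]
D [ 0.0459  0.4873 -0.0037] dyaw 18.9 n 12
[-0.0088, -0.0398, 0.0003, np.float64(-1.6)]
[-0.0077, -0.0401, 0.0003, np.float64(-1.6)]
[-0.0066, -0.0403, 0.0003, np.float64(-1.6)]
[-0.0055, -0.0404, 0.0003, np.float64(-1.6)]
[-0.0044, -0.0406, 0.0003, np.float64(-1.6)]
[-0.0033, -0.0407, 0.0003, np.float64(-1.6)]
[-0.0022, -0.0407, 0.0003, np.float64(-1.6)]
[-0.0011, -0.0408, 0.0003, np.float64(-1.6)]
[0.0001, -0.0408, 0.0003, np.float64(-1.6)]
[0.0012, -0.0408, 0.0003, np.float64(-1.6)]
[0.0023, -0.0407, 0.0003, np.float64(-1.6)]
[0.0034, -0.0406, 0.0003, np.float64(-1.6)]
```

>>> apply_moves --increments '[[[-0.009, -0.04, -0.002, -1.6], [-0.008, -0.04, -0.002, -1.6], [-0.007, -0.04, -0.002, -1.6], [-0.006, -0.04, -0.002, -1.6], [-0.005, -0.04, -0.002, -1.6]]]'

```text
t: 14.7
tcp_pos: [0.4401, -0.1392, 0.2357]
tool_rot: [0.996, -0.089, 0.013, 0.023]
force: [0.7, 0.7, -2.2]
finger_gap: 0.39
```

>>> apply_moves --increments '[[[-0.003, -0.041, -0.002, -1.5], [-0.002, -0.041, -0.002, -1.5], [-0.001, -0.041, -0.002, -1.5], [0, -0.041, -0.002, -1.5], [0.001, -0.036, -0.002, -1.5]]]'

```text
t: 15.2
tcp_pos: [0.4555, 0.0693, 0.2302]
tool_rot: [0.999, -0.022, 0.004, 0.022]
force: [1.7, -0.3, -3.1]
finger_gap: 0.386
```

```bash
python3 -c "
from h import *
plan(.47,.146,.20,1,.042)"
```

```text
t 15.2 tcp [0.4555 0.0693 0.2302] yaw -2.5 tilt [ 0.008 -0.045 -0.999] F [ 1.7 -0.3 -3.1] gap 0.386 q [-0.07  0.43  1.91 -0.06  0.79  1.59]
D [ 0.0145  0.0767 -0.0302] dyaw 3.5 n 2
[0.0055, -0.0386, 0.0151, np.float64(-1.8)]
[0.0067, -0.0384, 0.0151, np.float64(-1.8)]
```

>>> apply_moves --increments '[[[0.006, -0.034, 0.008, -1.5], [0.007, -0.028, 0.01, -1.5], [0.002, -0.01, 0.008, 0], [0, 0, 0, 0]]]'

```text
t: 15.6
tcp_pos: [0.4695, 0.1467, 0.1954]
tool_rot: [1.0, 0.009, -0.0, 0.022]
force: [0.1, 0.1, -3.8]
finger_gap: 0.389
```

```bash
python3 -c "
from h import *
plan(.47,.147,.183,1,.042)
im,d=manip.snapshot('scene'); crop(im,240,130,440,280,4,'pics/g7.png')"
```

```text
t 15.6 tcp [0.4695 0.1467 0.1954] yaw 1.0 tilt [ 0.    -0.045 -0.999] F [ 0.1  0.1 -3.8] gap 0.389 q [ 0.1   0.53  1.86 -0.06  0.76  1.7 ]
D [ 0.0005  0.0003 -0.0124] dyaw 0.0 n 1
[0.0005, -0.0003, 0.0124, np.float64(-0.0)]
```

View pics/g7.png

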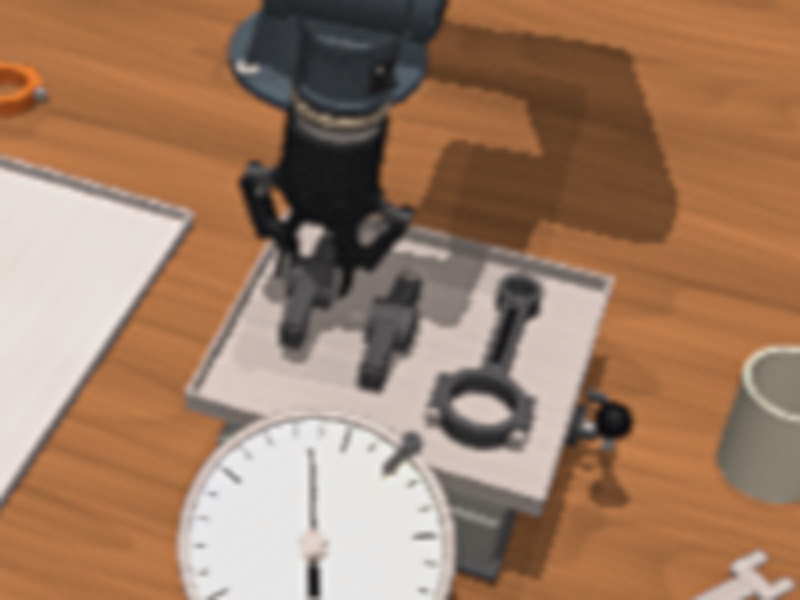

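The rocker hangs at crop (305,290), over free pan floor beside rocker_a (390,330). I'll lower gently and open only a little.

>>> apply_moves --increments '[[[0, 0, 0.008, 0], [0, 0, 0.005, 0], [0, 0, 0.003, 0], [0, 0, 0, 0]]]'

```text
t: 16.05
tcp_pos: [0.469, 0.1416, 0.1786]
tool_rot: [1.0, 0.005, -0.001, 0.023]
force: [0.0, 0.8, -1.9]
finger_gap: 0.387
```

>>> apply_moves --increments '[[[0, 0, 0.002, 0], [0, 0, 0, 0]]]'

```text
t: 16.25
tcp_pos: [0.4693, 0.1409, 0.1772]
tool_rot: [1.0, 0.005, -0.0, 0.023]
force: [-0.8, 1.7, -0.9]
finger_gap: 0.387
```

>>> apply_moves --increments '[[[0, 0, 0, 0], [0, 0, 0, 0], [0, 0, 0, 0]]]' --fingers 0.5

```text
t: 16.55
tcp_pos: [0.4704, 0.1406, 0.1784]
tool_rot: [1.0, 0.005, 0.001, 0.023]
force: [-0.1, 0.8, -0.3]
finger_gap: 0.501
```

>>> apply_moves --increments '[[[0, 0, -0.015, 0], [0, 0, -0.03, 0], [0, 0, -0.04, 0], [0, 0, -0.04, 0], [0, 0.04, 0, 0]]]'

```text
t: 17.05
tcp_pos: [0.4709, 0.1085, 0.3093]
tool_rot: [1.0, 0.007, 0.001, 0.023]
force: [1.9, -1.4, 0.0]
finger_gap: 0.503
```

>>> apply_moves --increments '[[[-0.01, 0.045, 0, 0], [-0.01, 0.045, 0, 0], [0, 0.04, 0, 0], [0, 0, 0, 0], [0, 0, 0, 0]]]'

```text
t: 17.55
tcp_pos: [0.454, -0.0286, 0.3198]
tool_rot: [1.0, 0.007, 0.007, 0.025]
force: [-0.8, -0.1, -1.0]
finger_gap: 0.501
```

```bash
python3 -c "
from h import *
plan(.47,.147,.183,1,1)
im,d=manip.snapshot('scene'); crop(im,275,225,415,310,5.7,'pics/d8.png'); cv2.imwrite('pics/s8.png',cv2.resize(im[:,:,::-1],(800,600)))
im,d=manip.snapshot('top'); cv2.imwrite('pics/t8.png',cv2.resize(im[:,:,::-1],(800,600)))"
```

```text
t 17.55 tcp [ 0.454  -0.0286  0.3198] yaw 0.8 tilt [ 0.014 -0.05  -0.999] F [-0.8 -0.1 -1. ] gap 0.501 q [-0.29  0.27  1.83 -0.05  1.01  1.3 ]
D [ 0.016   0.1756 -0.1368] dyaw 0.2 n 1
[0.0185, -0.1753, 0.1368, np.float64(-0.2)]
```

View pics/d8.png

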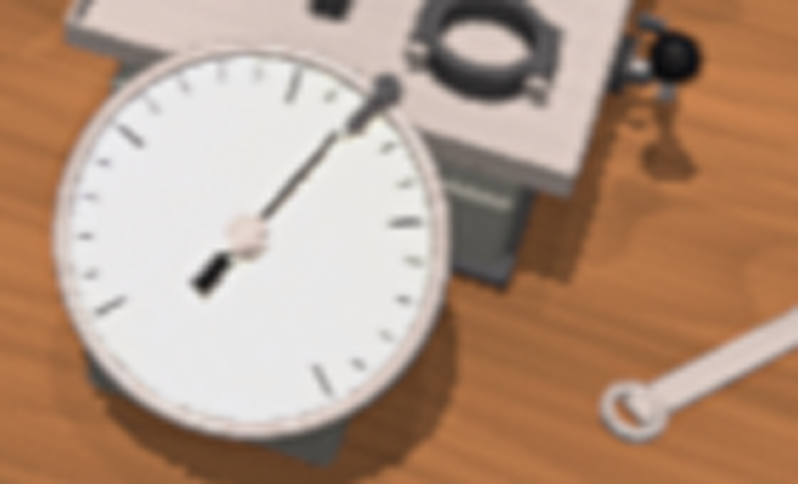

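View pics/s8.png

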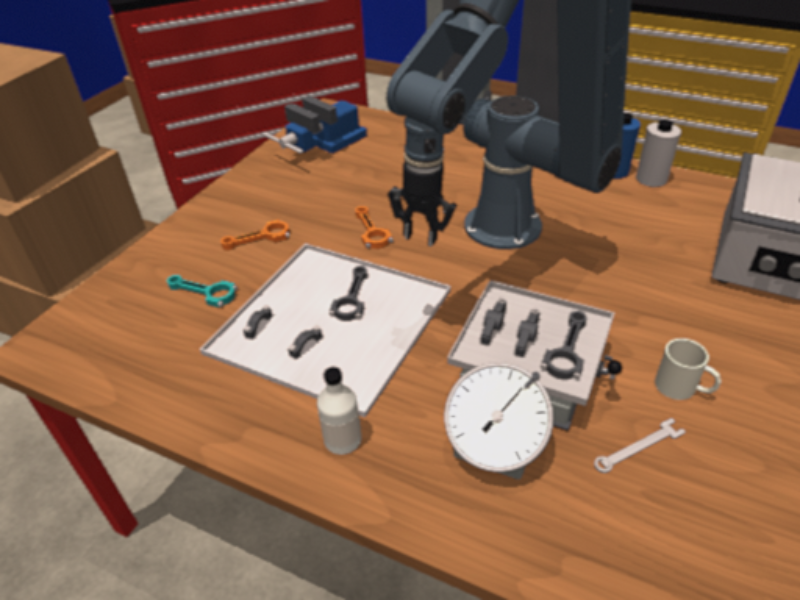

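View pics/t8.png

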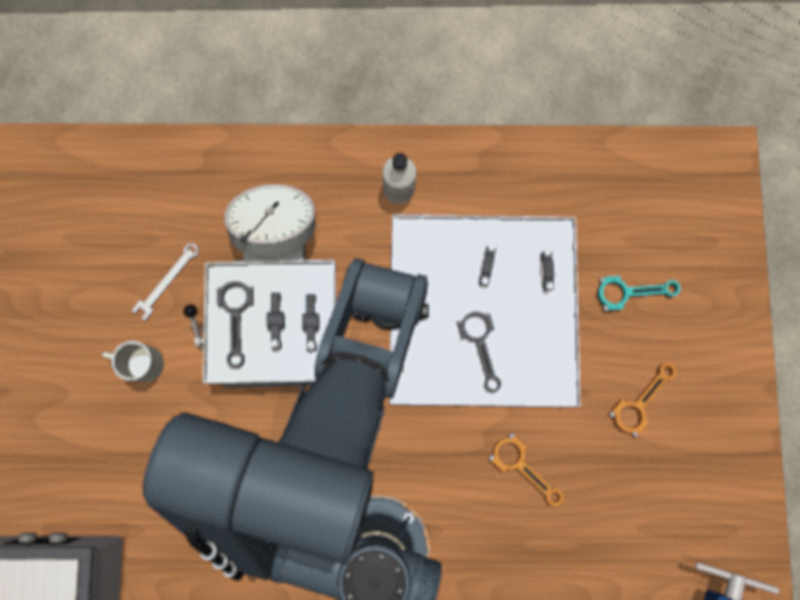

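The needle runs into the index tip at crop (350,131). The three parts lie flat on the pan, clear of the rim and each other. Rod_b and both caps are still in the tray, and the lever and bystanders are unmoved. I'll take one last reading and hand in.

```bash
python3 -c "
from h import *
print(divs(338,133),divs(320,153),divs(352,131))
im,d=manip.snapshot('scene'); old=cv2.imread('pics/d8.png')
crop(im,275,225,415,310,5.7,'pics/d9.png'); new=cv2.imread('pics/d9.png'); df=cv2.absdiff(old,new).max(2)[60:420,60:440]; print('moved px',(df>60).sum())
print(manip.sense()['t'])
print(manip.sign_off())"
```

```text
(11.76, 0.833) (11.75, 0.669) (12.02, 0.899)
moved px 0
17.7
the job is handed in; nothing more can be done
None
```

I loaded the scale to the index marker and handed the job in at 17.7 s. The pan lock was already off: the knob leaned 56 mm towards the dial, so I did not touch the lever.

I laid one connecting rod and then both rocker arms gently on the pan. After each part the needle read 5.66, 8.55 and finally 11.76 divisions.

**Last checks:**
- The needle was steady at 11.76 divisions against the index at 12.02, about a quarter division under and so within the limit of one.
- The three parts lay flat and apart on the pan, and the gripper was well clear of everything.
- The other rod and both caps were still in the tray, and the look-alikes, bottle, spanner and mug looked unmoved.
- No check failed in the end. Two measurements went wrong on the way: depth readings on the dial were too noisy to use, and my first fit to the dial marks was mislabelled. I corrected the labels, and the needle and index readings above come from that corrected fit.

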